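# Lock back a belt tensioner arm with its pin

## Task

Lock the belt tensioner back for a belt change: take the long red-headed pin out of the wooden rack, swing the sprung arm back with it until it is past the yellow-ringed hole, and push the pin fully down into that hole so that the arm springs back against it and stays back. Let go of the pin, and leave the shorter blue-headed pin standing in the rack.

Things in the scene. Friction and masses are not known exactly. Their poses are not given: they have to be found in the camera images.
- tensioner: Green base, 170 x 150 x 30 mm (x, y, z), fixed to the bench; origin: centre of its underside; x roughly away from the robot. Arm's pivot at (60, 0) mm. Lock hole with yellow ring, 14 mm wide, 26 deep, mouth bevelled, in the top face at (-44.7, -8.4), 105 mm from the pivot. Above the top face: post 38 mm high at (72, 42), pivot bolt 47 mm, all else below 40. A lamp and a press are close behind.
- tension_arm (a joint): Arm angle, rad: 0 at rest, to 0.9, counter-clockwise from above. Steel bar 16 mm wide, 6 to 30 mm above the base's top, ending in a wheel 48 mm wide 165 mm from the pivot. At 0 it points along (-0.955, 0.296) in base x, y; hole free on its -y side. Push it from its +y side to -y: 2 N at rest, 4 N at 0.5 (105 mm out); it springs back if let go. Held by the pin in the hole: about 0.50.
- red_pin: Lock pin, upright: red round head 20 mm in diameter, 30 high, on a steel shank 10 mm in diameter, 71 long (101 in all), 90 g. Origin: centre of its lower end, z up along the pin; the lowest 6 mm taper to 5 mm. It stands 30 mm deep in a hole of a fixed wooden rack (50 x 130 x 40 mm high, two holes 70 mm apart); either pin may be in either hole.
- blue_pin: Shorter pin, not wanted: blue round head of the same size on a 10 mm shank only 50 mm long, 80 in all; origin: centre of its lower end. It stands in the rack's other hole and stays there.
Mind the look-alikes: they are no part of the job. There is more than one size of the blue_pin; the job needs the smaller. There is more than one size of the red_pin; the one meant has the size given above.

How it is judged:
By the outcome, as a careful person would: the job done as asked, in the order asked, and still so for the second after the job is handed in, with the robot touching nothing.
It also fails if it takes over 43 s, if anything falls off the work surface, if the arm or the gripper's body presses on something with over 40 N, if the wrist force passes 120 N, or if a joint passes its speed limit or range.

## Robot

A 7-joint arm with a two-finger parallel gripper is mounted at the origin on a cart in front of the work surface, level with it; the furniture and walls round the work are solid. World frame = base frame: x ahead of the robot, y to its left, z up, the work surface at z = 0. Lengths are in m, angles in rad, forces in N, time in s.
With the tool pointing down it reaches from about 0.425 to 1.025 m from the base axis. Payload 9.4 kg.
Tool frame: the origin (TCP) lies at the very end of the fingers, on their centre line; the grasp point (between the pads) lies 19 mm behind it (arm.grip_point_offset is the distance from the TCP to the grasp point, in m); z points along the fingers, y is the line along which they close (so a half turn about z gives the same grasp; the last joint's range is limited). The gripper opens to 85 mm and grips with 20 to 120 N. Pads are 22 mm wide; open, the fingers measure 114 mm over their backs; the gripper's body (76 mm by 85 mm) begins 54 mm behind the grasp point. The pads swing forward as they close: fully open they stand 13 mm farther back than shut.
Start: joints at [1.24, 0.599, -0.003, 1.599, 0.002, 0.943, -0.08], TCP at [0.182, -0.702, 0.231] pointing down, gripper open.
Joint ranges: [-2.57, 2.57], [-0.35, 1.97], [-1.29, 1.29], [0.11, 2.56], [-1.05, 4.19], [0.11, 1.86], [-2.63, 2.63]. Speed limits (rad/s): [2.22, 2.22, 3.01, 3.01, 3.14, 3.14, 3.14].

## Interface

Orientations are given as a unit quaternion [x, y, z, w].
In Python, from rig import arm, eyes gives the robot as it stands.
- The arm moves only by the tool carry_out, never from a script. Its argument "targets" is a list of rows, each a list of 7 numbers: the turn, a rotation vector about the tool's x, y, z each as a share of 60 degrees, from -1 to 1, then the shift along the tool's x, y, z each as a share of 0.5 m, from -1 to 1, then the closure, from 0 (fully open) to 1 (shut). A call has exactly 8 rows; each row is the pose to reach, as a shift and turn from the pose commanded when the call began, along the tool's axes at that moment; what a row does not reach only later rows make up. A row lasts 1/8 s, in which the tool goes at most 62.5 mm and 10.7 degrees, less where a joint would pass 70% of its speed; a pose out of reach is approached as far as the arm can. A call with a number of a shift or a turn outside -1 to 1 is refused whole. A call with a gripper value outside its range is refused whole. The fingers move at their own pace and stop on an object; "force" is the grip in N (left out, the last holds). Time passes only in rows, so rows that repeat a pose let the fingers close, or fill a call up. It gives the time, the measured TCP pose, the force, the opening and the grip force at its end, in the units of the state.
- arm.state(): the state, without advancing time (a new reading comes with each control period).
- eyes.snapshot(name): name is "side" or "top"; returns the picture (400x640x3 uint8, red, green, blue); there is no depth.
- eyes.camera_info(name): a dict with "K" (3x3 intrinsics, pixels), "k1" (the pictures are not rectified: a ray, as slopes to the right and down, at radius r is drawn at 1 + k1 r^2 times it, then the intrinsics apply), "rvec" (rotation vector, rad) and "tvec" (3), from world to camera coordinates, as OpenCV has them. Camera axes: x right, y down, z forward; pixel columns grow to the right and rows downward; lengths in m; the calibration is good to about 2 mm. A picture is of the moment at which its call begins. camera_info takes no time and is no camera call.
- arm.finish_job(): hands the job in; it is judged then, once.
The state is a dict: "t": time; "q": joint angles; "joint_vel": joint speeds; "tau": joint torques, N m; "tcp_pos": TCP position; "orientation": TCP orientation; "contact_force": force on the tool from outside, world axes, zero at the start; "wrist_torque": the same for the moment, N m; "gripper_width": finger opening in m; "grasp_force": force on a finger pad.
Only numpy, scipy, OpenCV 4.12 (cv2) and the standard library are available. Lean on these libraries where they do the work, as an engineer would, in place of code of your own. Each camera call takes 0.05 s, during which the arm holds its last target. There are 200 camera calls.

## Working session

There is one attempt and no reset: what is moved stays moved. The work goes in short steps, Python scripts to look and compute and a tool call to move; the robot and the scene stay as the last step left them, time stands still between calls to the robot, and variables do not carry over. Pictures are saved under pics/ and viewed, at most 10 in all, crops included, and the job is handed in when it is done.

Besides the shell and the picture viewer there is one more tool, called after ">>>" as name([rows], argument=value, ...), one row to a line, values as JSON. carry_out: Moves the arm, as the interface text tells. Its arguments: {"type":"object","properties":{"targets":{"type":"array"},"force":{"type":"number"}},"required":["targets"]}

```bash
mkdir -p pics; ls; cat > h.py <<'E'
import numpy as np,cv2
from rig import arm,eyes
def cam(n):
    c=eyes.camera_info(n);R=cv2.Rodrigues(np.array(c['rvec'],float))[0];return np.array(c['K']),c['k1'],R,np.array(c['tvec'],float).ravel()
def ray(n,u,v):
    K,k1,R,t=cam(n)
    p=cv2.undistortPoints(np.array([[[u,v]]],float),K,np.array([k1,0,0,0,0.]))[0,0]
    return -R.T@t, R.T@np.array([p[0],p[1],1])
def onz(n,u,v,z):
    o,d=ray(n,u,v);return o+d*(z-o[2])/d[2]
def proj(n,P):
    K,k1,R,t=cam(n)
    return cv2.projectPoints(np.array(P,float).reshape(-1,1,3),cv2.Rodrigues(R)[0],t,K,np.array([k1,0,0,0,0.]))[0][:,0]
def snap(n,f):
    im=eyes.snapshot(n);cv2.imwrite('pics/'+f,im[:,:,::-1]);return im
E
python3 - <<'E'
from h import *
for n in('top','side'):
    snap(n,n+'1.png');K,k1,R,t=cam(n);print(n,K.tolist(),k1,-R.T@t,R[2])
s=arm.state();print(s['tcp_pos'],s['orientation'],s['gripper_width'],s['t'])
E
```

```text
pics
top [[474.1260487491307, 0.0, 319.95439558655147], [0.0, 474.1260487491307, 204.99966613315573], [0.0, 0.0, 1.0]] 0.003953291792590884 [0.2880241  0.07560169 0.93052215] [ 0.21041195  0.02344308 -0.97733169]
side [[465.5931399081473, 0.0, 328.9744722245099], [0.0, 465.5931399081473, 194.52294007760588], [0.0, 0.0, 1.0]] -0.06829674266786183 [0.24679321 0.82202092 0.46657164] [ 0.24239969 -0.84688479 -0.47331653]
[ 0.18192443 -0.70138075  0.23049891] [ 9.91956134e-01  1.26580203e-01 -1.46586232e-04 -6.77980446e-04] 0.0852784250516265 0.1
```

View pics/top1.png

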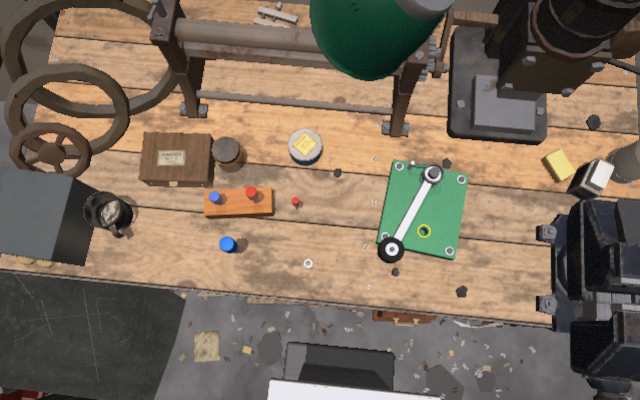

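View pics/side1.png

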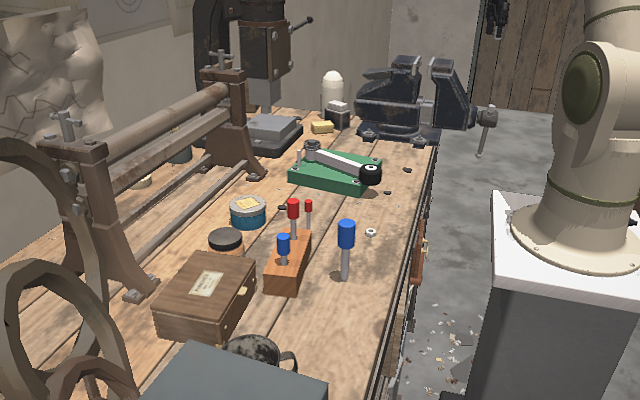

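The top view shows the rack at (238,202), with the blue pin in it at (214,197) and the red pin at (251,192). The look-alikes stand loose at (296,202) and (228,244). The tensioner has its pivot at (432,174), its wheel at (391,250) and the yellow ring at (424,231). The side view shows the same layout, with the red head at (293,208). Next I'll measure.

```bash
cat >> h.py <<'E'
def blobs(im,lo,hi,amin=25):
    h=cv2.cvtColor(im,cv2.COLOR_RGB2HSV);m=cv2.inRange(h,lo,hi)
    n,l,s,c=cv2.connectedComponentsWithStats(m)
    return [(c[i].round(1),s[i][:5]) for i in range(1,n) if s[i][4]>=amin],l
def tri(pts):
    A=np.zeros((3,3));b=np.zeros(3)
    for n,u,v in pts:
        o,d=ray(n,u,v);d/=np.linalg.norm(d);M=np.eye(3)-np.outer(d,d);A+=M;b+=M@o
    return np.linalg.solve(A,b)
E
python3 - <<'E'
from h import *
I={n:cv2.imread(f'pics/{n}1.png')[:,:,::-1].copy() for n in('top','side')}
for n in I:
    for nm,lo,hi in(('red',(0,180,90),(6,255,255)),('red2',(174,180,90),(180,255,255)),('blue',(105,180,80),(125,255,255)),('yel',(24,180,120),(34,255,255))):
        print(n,nm,[(c.tolist(),s.tolist()) for c,s in blobs(I[n],lo,hi)[0]])
h=cv2.cvtColor(I['top'],cv2.COLOR_RGB2HSV);m=cv2.inRange(h,(65,100,50),(85,255,255));m[:150]=0
c=max(cv2.findContours(m,0,2)[0],key=cv2.contourArea);hull=cv2.convexHull(c)
P=np.array([onz('top',*p[0],0.03)[:2] for p in hull])
r=cv2.minAreaRect((P*1000).astype(np.float32));print(r,cv2.boxPoints(r))
E
```

```text
top red [([250.4, 189.0], [246, 187, 10, 6, 29])]
top red2 []
top blue [([226.1, 242.9], [220, 237, 15, 15, 104])]
top yel []
side red [([292.4, 208.5], [287, 198, 12, 21, 113]), ([307.7, 205.6], [305, 200, 7, 12, 43])]
side red2 []
side blue [([346.6, 233.8], [338, 219, 17, 30, 78]), ([282.9, 243.2], [277, 233, 12, 22, 55])]
side yel []
((491.71014404296875, -124.8221435546875), (101.46337890625, 170.5535888671875), 82.96885681152344) [[ 400.86465 -164.73369]
 [ 570.1356  -185.61095]
 [ 582.55566  -84.9106 ]
 [ 413.28467  -64.03334]]
```

```bash
python3 - <<'E'
from h import *
I={n:cv2.imread(f'pics/{n}1.png')[:,:,::-1].copy() for n in('top','side')}
for n in I:
    for nm,lo,hi in(('red',(0,150,60),(7,255,255)),('yel',(22,130,100),(36,255,255)),('blue',(100,150,50),(130,255,255))):
        print(n,nm,[(c.tolist(),s.tolist()) for c,s in blobs(I[n],lo,hi,12)[0]])
h=cv2.cvtColor(I['top'],cv2.COLOR_RGB2HSV);m=cv2.inRange(h,(60,80,40),(88,255,255));m[:150]=0
c=np.vstack([c for c in cv2.findContours(m,0,2)[0] if cv2.contourArea(c)>100]);hull=cv2.convexHull(c)
P=np.array([onz('top',*p[0],0.03)[:2] for p in hull])
r=cv2.minAreaRect((P*1000).astype(np.float32));print(r,cv2.boxPoints(r))
a=cv2.resize(I['top'][150:270,370:480],None,fx=5,fy=5,interpolation=2)[:600]
b=cv2.resize(I['top'][180:220,200:300],None,fx=2.5,fy=2.5,interpolation=2)
cv2.imwrite('pics/c1.png',a[:,:,::-1])
E
```

```text
top red [([250.6, 191.5], [246, 187, 11, 10, 91]), ([295.1, 200.6], [292, 197, 7, 8, 44]), ([30.5, 393.7], [23, 390, 15, 8, 78])]
top yel [([423.5, 230.7], [417, 224, 14, 14, 65])]
top blue [([311.9, 161.5], [308, 159, 9, 6, 15]), ([301.8, 163.0], [297, 161, 10, 4, 17]), ([227.8, 244.5], [220, 237, 17, 16, 204])]
side red [([292.8, 207.8], [286, 198, 13, 21, 225]), ([308.1, 205.0], [305, 199, 7, 13, 78])]
side yel []
side blue [([260.5, 224.3], [254, 218, 11, 11, 18]), ([346.0, 233.4], [338, 219, 17, 30, 451]), ([282.7, 243.4], [277, 233, 12, 23, 246])]
((494.9278259277344, -101.95734405517578), (150.77972412109375, 171.76071166992188), 82.9676284790039) [[ 400.46356  -166.26572 ]
 [ 570.9321   -187.2944  ]
 [ 589.3921    -37.64897 ]
 [ 418.92352   -16.620285]]
```

View pics/c1.png

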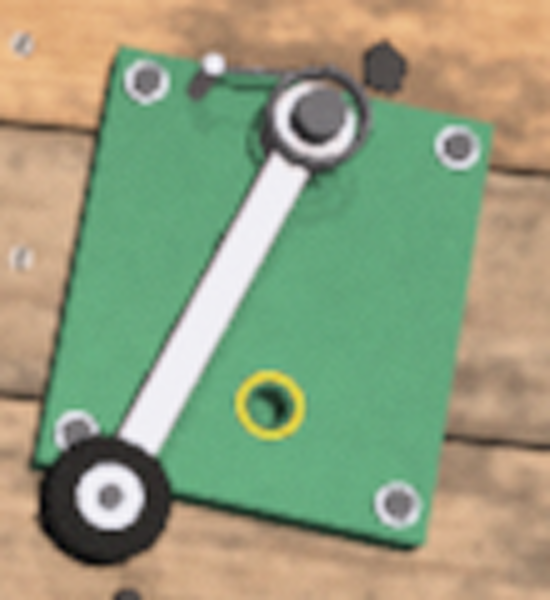

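The crop shows the base outline clearly, with the ring at (424,231) and the pivot bolt at about (433,173). The arm is at rest and the hole is free on its right side. Now for positions and clearances.

```bash
python3 - <<'E'
from h import *
np.set_printoptions(precision=4,suppress=True)
a=np.radians(-7.03);R=np.array([[np.cos(a),-np.sin(a)],[np.sin(a),np.cos(a)]]);c=np.array([.4949,-.1020])
print('hole rect',c+R@[-.0447,-.0084],'ring',onz('top',423.5,230.7,.03))
print('pivot rect',c+R@[.06,0],'seen',onz('top',433.5,173,.077))
print('wheel rect',c+R@(np.array([.06,0])+.165*np.array([-.955,.296])),'seen',onz('top',391.5,249,.06))
P=tri([('top',250.6,191.5),('side',292.8,207.8)]);print('red tri',P,proj('side',P),proj('top',P))
print('red top-only @.106',onz('top',250.8,191.8,.105),'small red',tri([('top',295.1,200.6),('side',308.1,205)]))
print('blue in rack',tri([('top',214.5,196.5),('side',282.7,243.4)]),'big blue',tri([('top',227.8,244.5),('side',346,233.4)]))
# side: head extents -> size
for nm,x in(('red',(292.5,198,292.5,219)),('sm',(308,199,308,212))): print(nm)
K,k,Rr,t=cam('side');d=(Rr@P+t)[2];print('red depth',d,'head dia',12.5*d/K[0,0])
for z in(.3,.5,.6): print('lamp lower edge',z,onz('top',370,80,z),onz('top',312,20,z),onz('top',440,20,z))
print('vise',[onz('top',u,v,.15) for u,v in((570,205),(555,300),(610,370))])
for z in(.1,.2,.3):print('vise top side',onz('side',405,57,z),onz('side',440,57,z))
E
```

```text
hole rect [ 0.4495 -0.1049] ring [ 0.4511 -0.1056  0.03  ]
pivot rect [ 0.5544 -0.1093] seen [ 0.5534 -0.1089  0.077 ]
wheel rect [ 0.404  -0.0416] seen [ 0.4059 -0.0427  0.06  ]
red tri [0.4787 0.2226 0.0975] [[292.0707 207.5923]] [[250.6798 192.1601]]
red top-only @.106 [0.4777 0.2212 0.105 ] small red [0.4791 0.1438 0.0599]
blue in rack [0.4684 0.2919 0.0762] big blue [0.3817 0.2527 0.0874]
red
sm
red depth 0.7385182844803537 head dia 0.019827350887999806
lamp lower edge 0.3 [0.6144 0.0371 0.3   ] [0.7024 0.1302 0.3   ] [ 0.7207 -0.0589  0.3   ]
lamp lower edge 0.5 [0.5109 0.0493 0.5   ] [0.571  0.1129 0.5   ] [ 0.5835 -0.0162  0.5   ]
lamp lower edge 0.6 [0.4591 0.0554 0.6   ] [0.5053 0.1042 0.6   ] [0.5148 0.0051 0.6   ]
vise [array([ 0.4972, -0.3238,  0.15  ]), array([ 0.3374, -0.2978,  0.15  ]), array([ 0.2382, -0.3823,  0.15  ])]
vise top side [ 0.4769 -0.9917  0.1   ] [ 0.3491 -1.0504  0.1   ]
vise top side [ 0.4141 -0.4969  0.2   ] [ 0.3212 -0.5396  0.2   ]
vise top side [ 0.3514 -0.0022  0.3   ] [ 0.2933 -0.0288  0.3   ]
```

>>> carry_out([
  [0, 0, 0.1, 0, 0, -0.12, 0.3],
  [0, 0, 0.242, 0, 0, -0.2, 0.45],
  [0, 0, 0.242, 0.08, -0.1, -0.2, 0.45],
  [0, 0, 0.242, 0.17, -0.22, -0.2, 0.45],
  [0, 0, 0.242, 0.26, -0.34, -0.2, 0.45],
  [0, 0, 0.242, 0.35, -0.46, -0.2, 0.45],
  [0, 0, 0.242, 0.44, -0.58, -0.2, 0.45],
  [0, 0, 0.242, 0.527, -0.692, -0.2, 0.45],
], force=70)

```text
t: 1.1
tcp_pos: [0.3273, -0.3539, 0.3312]
orientation: [1.0, 0.0, -0.0, 0.0]
contact_force: [0.6, -0.0, -0.3]
gripper_width: 0.0472
grasp_force: 0.0
```

>>> carry_out([
  [0, 0, 0, 0.04, -0.1, 0.02, 0.45],
  [0, 0, 0, 0.09, -0.2, 0.05, 0.45],
  [0, 0, 0, 0.14, -0.3, 0.08, 0.45],
  [0, 0, 0, 0.15, -0.42, 0.13, 0.45],
  [0, 0, 0, 0.16, -0.54, 0.18, 0.45],
  [0, 0, 0, 0.17, -0.66, 0.22, 0.45],
  [0, 0, 0, 0.19, -0.78, 0.24, 0.45],
  [0, 0, 0, 0.22, -0.9, 0.26, 0.45],
])

```text
t: 2.1
tcp_pos: [0.4352, 0.0906, 0.2016]
orientation: [1.0, 0.0, -0.0, 0.0]
contact_force: [0.8, -0.3, 0.0]
gripper_width: 0.047
grasp_force: 0.0
```

>>> carry_out([
  [0, 0, 0, 0, 0, 0, 0.45],
  [0, 0, 0, 0, 0, 0, 0.45],
  [0, 0, 0, 0, 0, 0, 0.45],
  [0, 0, 0, 0, 0, 0, 0.45],
  [0, 0, 0, 0, 0, 0, 0.45],
  [0, 0, 0, 0, 0, 0, 0.45],
  [0, 0, 0, 0, 0, 0, 0.45],
  [0, 0, 0, 0, 0, 0, 0.45],
])

```text
t: 3.1
tcp_pos: [0.4354, 0.0889, 0.2021]
orientation: [1.0, 0.0, -0.0, 0.0]
contact_force: [-0.8, 0.1, -0.3]
gripper_width: 0.0469
grasp_force: 0.0
```

>>> carry_out([
  [0, 0, 0, 0.03, -0.1, 0.03, 0.45],
  [0, 0, 0, 0.06, -0.2, 0.06, 0.45],
  [0, 0, 0, 0.085, -0.266, 0.09, 0.45],
  [0, 0, 0, 0.085, -0.266, 0.11, 0.45],
  [0, 0, 0, 0.085, -0.266, 0.11, 0.45],
  [0, 0, 0, 0.085, -0.266, 0.11, 0.45],
  [0, 0, 0, 0.085, -0.266, 0.11, 0.45],
  [0, 0, 0, 0.085, -0.266, 0.11, 0.45],
])

```text
t: 4.1
tcp_pos: [0.4781, 0.2214, 0.1477]
orientation: [1.0, -0.0, 0.0, -0.0]
contact_force: [-0.4, 0.1, 0.4]
gripper_width: 0.0472
grasp_force: 0.0
```

```bash
python3 - <<'E'
from h import *
a=snap('top','t2.png');b=snap('side','s2.png')
A=cv2.resize(a[140:260,190:320],None,fx=3,fy=3,interpolation=2);B=cv2.resize(b[120:320,220:350],None,fx=3,fy=3,interpolation=2)
c=np.zeros((600,790,3),np.uint8);c[:360,:390]=A;c[:,400:]=B
cv2.imwrite('pics/c2.png',c[:,:,::-1]);print(arm.state()['tcp_pos'])
E
```

```text
[0.4780123  0.22161559 0.14746645]
```

View pics/c2.png

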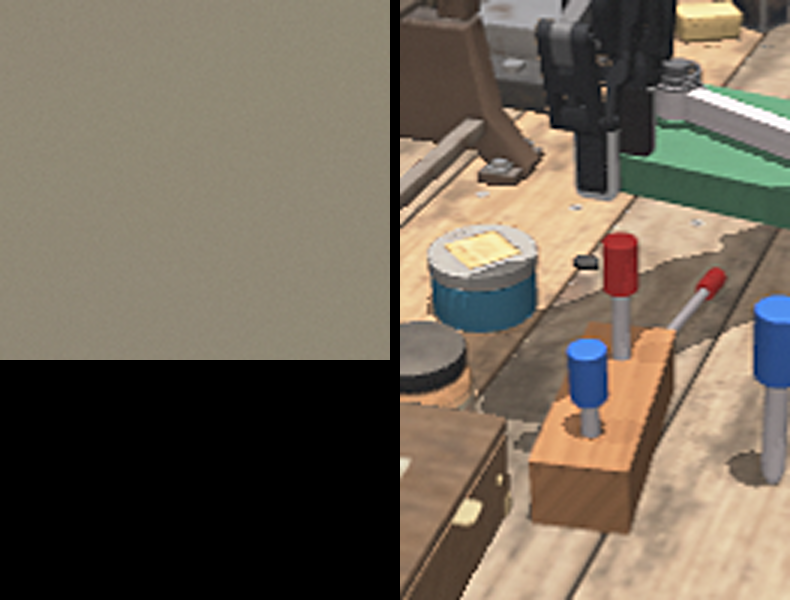

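The side crop shows the open fingers straddling the red pin's head at crop (620,265), with the blue pin standing in the rack at crop (587,375). The small loose red pin now leans over behind the rack; it isn't part of the job. Next I go down and grip.

>>> carry_out([
  [0, 0, 0, 0, 0, 0.06, 0.45],
  [0, 0, 0, 0, 0, 0.12, 0.45],
  [0, 0, 0, 0, 0, 0.135, 0.45],
  [0, 0, 0, 0, 0, 0.135, 0.45],
  [0, 0, 0, 0, 0, 0.135, 1],
  [0, 0, 0, 0, 0, 0.135, 1],
  [0, 0, 0, 0, 0, 0.135, 1],
  [0, 0, 0, 0, 0, 0.135, 1],
], force=70)

```text
t: 5.2
tcp_pos: [0.4784, 0.2221, 0.0806]
orientation: [1.0, 0.0, 0.001, -0.0]
contact_force: [-0.7, -0.2, 5.5]
gripper_width: 0.0179
grasp_force: 68.1
```

```bash
python3 - <<'E'
from h import *
s=arm.state();print(s['tcp_pos'],s['contact_force'],s['gripper_width'],s['grasp_force'])
E
```

```text
[0.47843818 0.22205059 0.08059436] [-0.71555542 -0.20654716  5.50921172] 0.017852149354836686 68.14683079719543
```

>>> carry_out([
  [0, 0, 0, 0, 0, -0.04, 1],
  [0, 0, 0, 0, 0, -0.08, 1],
  [0, 0, 0, 0, 0, -0.12, 1],
  [0, 0, 0, 0, 0, -0.155, 1],
  [0, 0, 0, 0, 0.06, -0.155, 1],
  [0, 0, 0, 0, 0.14, -0.155, 1],
  [0, 0, 0, -0.01, 0.22, -0.155, 1],
  [0, 0, 0, -0.01, 0.3, -0.155, 1],
])

```text
t: 6.2
tcp_pos: [0.4725, 0.0707, 0.1575]
orientation: [1.0, 0.0, 0.0, 0.0]
contact_force: [0.2, 0.7, -0.3]
gripper_width: 0.0181
grasp_force: 68.4
```

>>> carry_out([
  [0, 0, 0, 0, 0.08, 0, 1],
  [0, 0, 0, 0, 0.15, 0, 1],
  [0, 0, 0, 0, 0.2, 0, 1],
  [0, 0, 0, 0, 0.22, 0, 1],
  [0, 0, 0, 0, 0.22, 0, 1],
  [0, 0, 0, 0, 0.22, 0, 1],
  [0, 0, 0, 0, 0.22, 0, 1],
  [0, 0, 0, 0, 0.22, 0, 1],
])

```text
t: 7.2
tcp_pos: [0.4731, -0.0375, 0.1572]
orientation: [1.0, 0.001, 0.0, -0.0]
contact_force: [0.3, -0.2, -1.3]
gripper_width: 0.0183
grasp_force: 68.4
```

```bash
python3 - <<'E'
from h import *
a=snap('top','t3.png');b=snap('side','s3.png')
s=arm.state();T=s['tcp_pos'];print(T,s['orientation'],s['grasp_force'],s['t'])
A=cv2.resize(a[150:270,340:480],None,fx=2.8,fy=2.8,interpolation=2);B=cv2.resize(b[60:260,250:380],None,fx=3,fy=3,interpolation=2)
c=np.zeros((600,790,3),np.uint8);c[:A.shape[0],:A.shape[1]]=A;c[:,400:]=B
cv2.imwrite('pics/c3.png',c[:,:,::-1])
e=proj('side',[T,T-[0,0,.0706],[0.451,-.1055,.03]]);print(e,(e-[250,60])*3+[400,0])
E
```

```text
[ 0.47300537 -0.03774264  0.15712379] [ 9.99999850e-01  5.45692712e-04 -3.31968178e-05 -2.53274162e-05] 68.44067931175232 7.3
[[340.30304851 120.71229028]
 [339.20186615 153.2363431 ]
 [355.97177567 166.53064364]] [[670.90914554 182.13687084]
 [667.60559844 279.70902931]
 [717.91532701 319.59193093]]
```

View pics/c3.png

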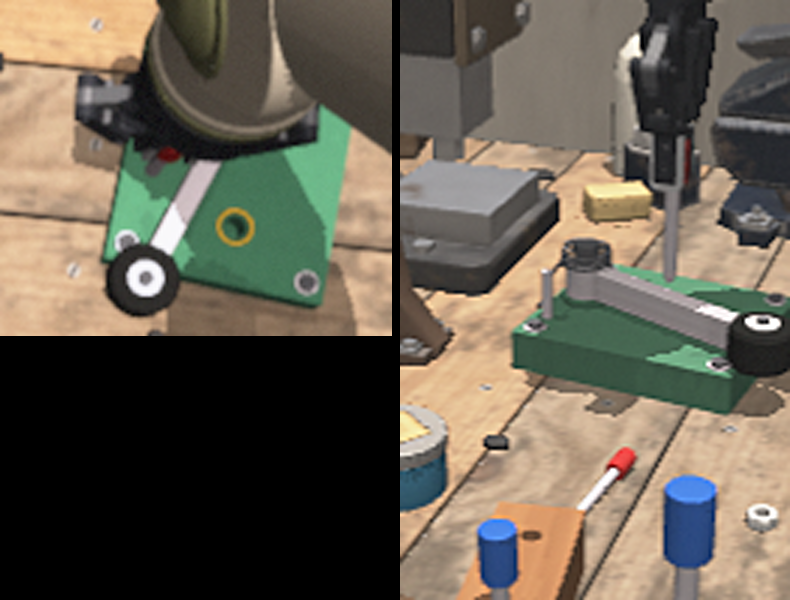

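The crops show the pin upright in the grip, with its tip at side crop (669,281), where I predicted it. The arm is at rest and the blue pin is still in the rack. Next I lower it and sweep the arm back.

>>> carry_out([
  [0, 0, 0, 0, 0.006, 0.04, 1],
  [0, 0, 0, 0, 0.006, 0.08, 1],
  [0, 0, 0, 0, 0.006, 0.1, 1],
  [0, 0, 0, -0.01, 0.02, 0.1, 1],
  [0, 0, 0, -0.02, 0.038, 0.1, 1],
  [0, 0, 0, -0.028, 0.054, 0.1, 1],
  [0, 0, 0, -0.035, 0.07, 0.1, 1],
  [0, 0, 0, -0.035, 0.07, 0.1, 1],
], force=100)

```text
t: 8.3
tcp_pos: [0.4555, -0.0739, 0.1075]
orientation: [1.0, -0.001, 0.0, 0.0]
contact_force: [0.8, 2.6, 0.7]
gripper_width: 0.0173
grasp_force: 97.9
```

>>> carry_out([
  [0, 0, 0, -0.003, 0.012, 0, 1],
  [0, 0, 0, -0.006, 0.024, 0, 1],
  [0, 0, 0, -0.009, 0.036, 0, 1],
  [0, 0, 0, -0.01, 0.046, 0, 1],
  [0, 0, 0, -0.01, 0.056, 0, 1],
  [0, 0, 0, -0.01, 0.065, 0, 1],
  [0, 0, 0, -0.01, 0.065, 0, 1],
  [0, 0, 0, -0.01, 0.065, 0, 1],
])

```text
t: 9.3
tcp_pos: [0.4504, -0.1055, 0.1071]
orientation: [1.0, 0.0, -0.0, -0.0]
contact_force: [1.1, 2.9, 0.5]
gripper_width: 0.0173
grasp_force: 98.2
```

```bash
python3 - <<'E'
from h import *
a=snap('top','t4.png');b=snap('side','s4.png')
s=arm.state();T=s['tcp_pos'];print(T,s['orientation'],s['contact_force'],s['grasp_force'],s['t'])
A=cv2.resize(a[150:270,340:480],None,fx=2.8,fy=2.8,interpolation=2);B=cv2.resize(b[90:210,280:400],None,fx=5,fy=5,interpolation=2)[:,:390+210]
c=np.zeros((600,800,3),np.uint8);c[:A.shape[0],:A.shape[1]]=A;c[:,392:]=B[:,150:558]
cv2.imwrite('pics/c4.png',c[:,:,::-1])
e=proj('side',[T-[0,0,.0706],[T[0],T[1],.03],[0.4506,-.1054,.03]]);print(e,(e-[280,90])*5+[242,0])
E
```

```text
[ 0.45038272 -0.10543076  0.10709553] [ 9.99999932e-01  3.29700374e-04 -1.58401479e-04 -4.70156154e-05] [ 1.0855199   2.11766592 -0.54226386] 98.19699883460999 9.4
[[356.37330262 163.93645425]
 [356.23247857 166.58129443]
 [356.13487877 166.57324644]] [[623.86651311 369.68227123]
 [623.16239284 382.90647213]
 [622.67439385 382.86623221]]
```

View pics/c4.png

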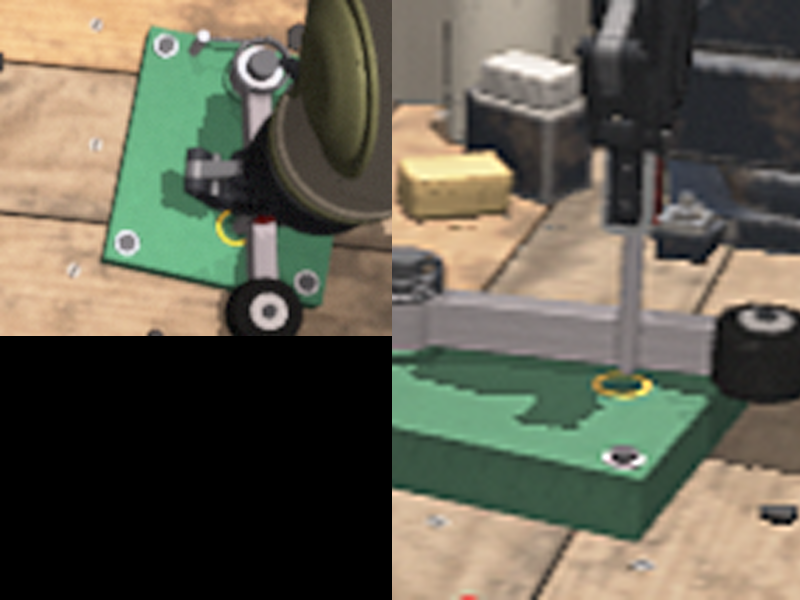

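The crops show the arm swung back with the pin against it, directly over the ring. The ring centre is at side crop (622,384) and the shank tip at about (627,375), roughly 1 mm towards the robot. I'll shift +x by 1 mm and go in partway.

>>> carry_out([
  [0, 0, 0, 0.002, 0, 0, 1],
  [0, 0, 0, 0.002, 0, 0.006, 1],
  [0, 0, 0, 0.002, 0, 0.012, 1],
  [0, 0, 0, 0.002, 0, 0.018, 1],
  [0, 0, 0, 0.002, 0, 0.024, 1],
  [0, 0, 0, 0.002, 0, 0.03, 1],
  [0, 0, 0, 0.002, 0, 0.03, 1],
  [0, 0, 0, 0.002, 0, 0.03, 1],
])

```text
t: 10.4
tcp_pos: [0.4513, -0.1056, 0.092]
orientation: [1.0, 0.0, -0.0, -0.0]
contact_force: [0.4, 3.5, -2.7]
gripper_width: 0.0176
grasp_force: 98.2
```

>>> carry_out([
  [0, 0, 0, 0, 0, 0.006, 1],
  [0, 0, 0, 0, 0, 0.012, 1],
  [0, 0, 0, 0, 0, 0.018, 1],
  [0, 0, 0, 0, 0, 0.024, 1],
  [0, 0, 0, 0, 0, 0.03, 1],
  [0, 0, 0, 0, 0, 0.034, 1],
  [0, 0, 0, 0, 0, 0.037, 1],
  [0, 0, 0, 0, 0, 0.037, 1],
])

```text
t: 11.4
tcp_pos: [0.4519, -0.1056, 0.0743]
orientation: [1.0, 0.0, 0.001, 0.0]
contact_force: [-1.1, 4.5, 14.8]
gripper_width: 0.0176
grasp_force: 100.6
```

>>> carry_out([
  [0, 0, 0, 0, 0, 0.001, 1],
  [0, 0, 0, 0, 0, 0.002, 1],
  [0, 0, 0, 0, 0, 0.002, 1],
  [0, 0, 0, 0, 0, 0.002, 1],
  [0, 0, 0, 0, 0, 0.002, 1],
  [0, 0, 0, 0, 0, 0.002, 1],
  [0, 0, 0, 0, 0, 0.002, 1],
  [0, 0, 0, 0, 0, 0.002, 1],
])

```text
t: 12.4
tcp_pos: [0.4521, -0.1057, 0.074]
orientation: [1.0, 0.0, 0.001, 0.0]
contact_force: [-2.8, 4.6, 25.9]
gripper_width: 0.0175
grasp_force: 101.4
```

It's bottomed, at the expected height. Now I release and lift.

>>> carry_out([
  [0, 0, 0, 0, 0, 0, 0.6],
  [0, 0, 0, 0, 0, 0, 0.45],
  [0, 0, 0, 0, 0, 0, 0.45],
  [0, 0, 0, 0, 0, 0, 0.45],
  [0, 0, 0, 0, 0, -0.04, 0.45],
  [0, 0, 0, 0, 0, -0.1, 0.45],
  [0, 0, 0, 0, 0, -0.17, 0.45],
  [0, 0, 0, 0, 0, -0.24, 0.45],
])

```text
t: 13.4
tcp_pos: [0.4512, -0.1057, 0.1936]
orientation: [1.0, 0.0, -0.0, -0.0]
contact_force: [-0.1, -0.6, -0.9]
gripper_width: 0.0473
grasp_force: 0.0
```

>>> carry_out([
  [0, 0, 0, 0, 0.06, -0.08, 0.45],
  [0, 0, 0, -0.04, 0.14, -0.14, 0.45],
  [0, 0, 0, -0.08, 0.22, -0.16, 0.45],
  [0, 0, 0, -0.12, 0.28, -0.16, 0.45],
  [0, 0, 0, -0.15, 0.32, -0.16, 0.45],
  [0, 0, 0, -0.15, 0.32, -0.16, 0.45],
  [0, 0, 0, -0.15, 0.32, -0.16, 0.45],
  [0, 0, 0, -0.15, 0.32, -0.16, 0.45],
])

```text
t: 14.4
tcp_pos: [0.3772, -0.2648, 0.2726]
orientation: [1.0, 0.001, 0.0, -0.0]
contact_force: [-0.2, 0.1, -0.7]
gripper_width: 0.0466
grasp_force: 0.0
```

```bash
python3 - <<'E'
from h import *
a=snap('top','t5.png');b=snap('side','s5.png')
s=arm.state();print(s['tcp_pos'],s['t'],s['contact_force'])
A=cv2.resize(a[150:270,340:480],None,fx=2.8,fy=2.8,interpolation=2);B=cv2.resize(b[100:280,260:390],None,fx=3.1,fy=3.1,interpolation=2)
c=np.zeros((600,800,3),np.uint8);c[:A.shape[0],:A.shape[1]]=A;c[:B.shape[0],395:395+B.shape[1]]=B
cv2.imwrite('pics/c5.png',c[:,:,::-1])
print([(x[0].tolist(),x[1].tolist()) for x in blobs(b,(0,150,60),(7,255,255))[0]],[(x[0].tolist(),x[1].tolist()) for x in blobs(a,(0,150,60),(7,255,255))[0]])
print(proj('side',[[.4515,-.1055,.105],[.4515,-.1055,.075],[.4515,-.1055,.09]]))
E
```

```text
[ 0.3770902  -0.26493758  0.27257664] 14.5 [-0.33045493  0.00733004 -0.20691078]
[([356.6, 142.0], [353, 135, 9, 15, 120]), ([323.8, 213.4], [319, 209, 10, 11, 54])] [([327.9, 214.6], [323, 211, 11, 8, 63]), ([428.6, 225.0], [423, 220, 12, 12, 108]), ([30.1, 393.5], [23, 390, 15, 8, 85])]
[[357.4068942  135.01900425]
 [356.73471652 147.86365108]
 [357.06889539 141.4841987 ]]
```

View pics/c5.png

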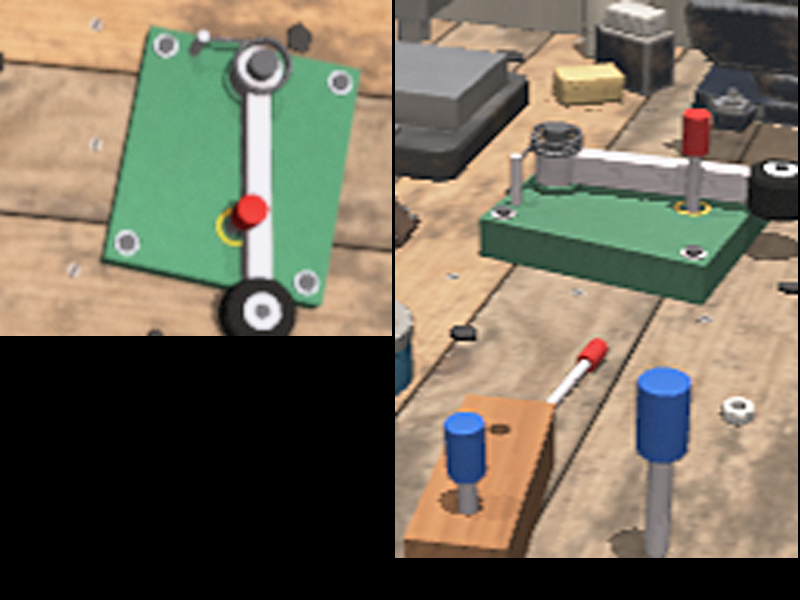

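The pin is fully seated: its head centre is at side (356.6,142.0), against a predicted (357.1,141.5). The arm is held back against it, the blue pin is still in the rack, and the robot is clear. Handing in now.

```bash
python3 -c "
from rig import arm
print(arm.finish_job())"
```

```text
the job is handed in; nothing more can be done
None
```

I handed the job in at about 14.5 s: the red pin is fully down in the yellow-ringed hole and released, the arm is held back against it, and the blue pin is still in the rack; the small loose red look-alike fell over during the first moves, cause unknown.

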